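# Clamp the circuit board in its test holder

### The arm

A 7-joint arm with a two-finger parallel gripper is mounted at the origin on the work surface. World frame = base frame: x ahead of the robot, y to its left, z up, the work surface at z = 0. Lengths are in mm, angles in rad, forces in N, time in s.
With the tool pointing down it reaches from about 400 to 850 mm from the base axis. Payload 4.5 kg.
Tool frame: the origin (TCP) lies midway between the tips of the shut fingers; the grasp point (between the pads) lies 19 mm behind it (r.pinch_z is the distance from the TCP to the grasp point, in mm); z points along the fingers, y is the line along which they close (so a half turn about z gives the same grasp; the last joint's range is limited). The gripper opens to 88 mm and grips with 3 to 60 N. Pads are 18 mm wide; open, the fingers measure 123 mm over their backs; the gripper's body (75 mm by 187 mm) begins 45 mm behind the grasp point.
Start: joints at [-1.139, 0.689, -0.195, 1.565, 0.157, 0.902, -0.215], TCP at [242.103, 576.229, 238.743] pointing down, gripper open.
Joint ranges: [-3.01, 3.01], [-0.46, 2.08], [-1.47, 1.51], [0.13, 2.56], [-1, 4.14], [0.04, 2.09], [-2.66, 2.66]. Speed limits (rad/s): [2.57, 2.57, 3.14, 3.14, 3.14, 3.14, 3.14].

### API

Orientations are given as [roll, pitch, yaw] about the fixed x, y, z axes, in that order (R = Rz(yaw) Ry(pitch) Rx(roll)).
In Python, from bench import r gives the robot as it stands.
- The arm moves only by the tool drive_tool, never from a script. Its argument "series" is a list of rows, each a list of 7 numbers: the shift along the tool's x, y, z in units of 0.1 m (1.0 is 0.1 m), then the turn, a rotation vector about the tool's x, y, z in units of 5 degrees (1.0 is 5 degrees), then the closure, from 0 (fully open) to 1 (shut). A call has 1 to 8 rows; each row shifts and turns the commanded pose from where the row before left it, along the tool's axes as they then stand; what a row does not reach is not made up. A row lasts 1/12 s, in which the tool goes at most 41.7 mm and 7.16 degrees, less where a joint would pass 70% of its speed; a pose out of reach is approached as far as the arm can. A call with a number of a shift or a turn outside -1 to 1 is refused whole. A call with a gripper value outside its range is refused whole. The fingers move at their own pace and stop on an object; "newtons" is the grip in N (left out, the last holds). Time passes only in rows, so rows that do not move let the fingers close. It gives the time, the measured TCP pose, the force, the opening and the grip force at its end, in the units of the state.
- r.read_state(): the state, without advancing time (a new reading comes with each control period).
- r.snapshot(name): name is "side" or "top"; returns (picture, depth): 384x512x3 uint8, red, green, blue; 384x512 float32, mm along the optical axis (not along the pixel's ray), 0 where there is no reading.
- r.camera_model(name): a dict with "K" (3x3 intrinsics, pixels), "rvec" (rotation vector, rad) and "tvec" (3), from world to camera coordinates, as OpenCV has them. Camera axes: x right, y down, z forward; pixel columns grow to the right and rows downward; lengths in mm; the calibration is good to about 2 mm. A picture is of the moment at which its call begins. camera_model takes no time and is no camera call.
- r.hand_in(): hands the job in; it is judged then, once.
Trained networks look in the newest picture that a camera, given by its name, has taken for a name from the list of things; names that differ only in an ending like _2 or _b are one class to them, and where a whole thing is asked for, a point or a joint stands for the part that bears it (a point fixed in the world has none). Each returns a list of dicts, best first, with "conf" (0 to 1); they miss things now and then, are a little off and sometimes report something else, mostly with a low value. They report only what shows in the picture. A call takes as long as a camera call.
- r.look_for(camera, name): "point" ([x, y, z] in mm, in world coordinates, good to about 4 mm: the middle of the surface that is visible of it).
The state is a dict: "time": time; "joint_pos": joint angles; "joint_velocities": joint speeds; "joint_torque": joint torques, N m; "eef_pos": TCP position; "tcp_rot": TCP orientation; "wrist_force": force on the tool from outside, world axes, zero at the start; "moment": the same for the moment, N m; "gripper_width": finger opening in mm; "finger_force": force on a finger pad.
Only numpy, scipy, OpenCV 4.12 (cv2) and the standard library are available. Lean on these libraries where they do the work, as an engineer would, in place of code of your own. Each camera call takes 0.05 s, during which the arm holds its last target. There are 200 camera calls.

### The job

Two identical board holders stand on the electronics bench and only one has a circuit board lying in it. Clamp that board: swing the clamp's wire loop down over the hook on the sliding jaw, then throw the clamp's upright handle fully over, away from the hook, until it snaps past its dead point and lies flat with the loop pulling on the hook. Leave the clamp of the empty holder alone.

Things in the scene. Friction and masses are not known exactly. Their poses are not given: they have to be found in the camera images.
- jig: Holder with the green board in it, fixed; aluminium plate x -110..130, y -35..125, 12 mm thick. Origin: on the bench under the handle pivot, clamp along +x to the hook; z up. In its frame, mm: board x -55..40, y 30..105, parts below 45 high. Hook on the black sliding jaw: steel lip x 67..72, y -15..15, top at z 50, its nose reaches x 76; behind it a ledge x 72..105 at z 36.
- jig_bar (a point): Middle of the crossbar of that clamp's wire loop: U of 6 mm round steel, legs 90 mm long at y -22 and 22, pivoted on the handle 20 mm out from the handle pivot. Starts raised at z 117..145; stays by friction, swings down under 1 N. With the handle as at the start it comes down behind the nose at x 85..92 onto the ledge, then at z 39. Throwing the handle draws it back under the nose.
- jig_lever (a joint): Handle of that clamp, rad: 0 upright, positive thrown to the holder's -x, away from the hook; starts -0.2..0.09. Pivot parallel to y at x 0, z 42 mm; straight bar 85 mm long from the pivot, 18 wide (y), 12 thick, black sleeve; stays by friction. Thrown with the loop hooked it pulls the jaw 5 mm against a spring: 2 to 3 N at the handle. Dead point about 1.53, stop (lying flat) 1.71.
- spare_bar (a point): Middle of the raised crossbar of the wire loop on the second, empty holder (same make and size, no board in it, fixed elsewhere on the bench, its handle upright 130 mm tall): leave this clamp as it is.

How it is judged:
By the outcome, as a careful person would: the job done as asked, in the order asked, and still so for the second after the job is handed in, with the robot touching nothing.
It also fails if it takes over 43 s, if anything falls off the work surface, if the arm or the gripper's body presses on something with over 40 N, if the wrist force passes 120 N, or if a joint passes its speed limit or range.

## Working session

There is one attempt and no reset: what is moved stays moved. The work goes in short steps, Python scripts to look and compute and a tool call to move; the robot and the scene stay as the last step left them, time stands still between calls to the robot, and variables do not carry over. Pictures are saved under pics/ and viewed, at most 10 in all, crops included, and the job is handed in when it is done.

Besides the shell and the picture viewer there is one more tool, called after ">>>" as a command line: name --pt "numbers of a row" for each row, then --argument value for the rest. drive_tool: Moves the arm, as the interface text tells. Its arguments: {"type":"object","properties":{"series":{"type":"array"},"newtons":{"type":"number"}},"required":["series"]}

```bash
mkdir -p pics; cat > h.py <<'E'
import numpy as np,cv2
from bench import r
def cam(n):
    m=r.camera_model(n);R,_=cv2.Rodrigues(np.array(m["rvec"],float));return np.array(m["K"]),R,np.array(m["tvec"],float).ravel()
def cloud(n,d):
    K,R,t=cam(n);v,u=np.mgrid[:384,:512]
    p=np.stack([(u-K[0,2])/K[0,0]*d,(v-K[1,2])/K[1,1]*d,d],-1)
    return (p-t)@R
def proj(n,P):
    K,R,t=cam(n);c=np.atleast_2d(P)@R.T+t;q=c@K.T;return q[:,:2]/q[:,2:]
E
python3 - <<'E'
from h import *
for n in("side","top"):
    p,d=r.snapshot(n);np.savez(f"{n}.npz",p=p,d=d);cv2.imwrite(f"pics/{n}0.png",cv2.resize(p[...,::-1],(768,576)))
    for k in("jig","jig_bar","jig_lever","spare_bar"):
        for o in r.look_for(n,k)[:3]:
            P=np.array(o["point"]);print(n,k,P.round(),round(o["conf"],2),(proj(n,P)*1.5).round())
print(r.read_state())
E
```

```text
side jig [ 566. -215.   22.] 0.56 [[362. 421.]]
side jig_bar [ 599. -242.  114.] 0.89 [[394. 373.]]
side jig_lever [ 573. -236.  104.] 0.68 [[369. 379.]]
side spare_bar [601. 150.  98.] 0.69 [[352. 213.]]
top jig [ 568. -181.   33.] 0.79 [[476. 310.]]
top jig_bar [ 606. -213.  124.] 0.69 [[517. 276.]]
top jig_lever [ 583. -218.  119.] 0.68 [[520. 295.]]
top jig_lever [ 605. -213.  121.] 0.2 [[516. 276.]]
top spare_bar [606. 169. 107.] 0.53 [[196. 267.]]
{'time': 0.5, 'joint_pos': array([-1.13918743,  0.68913819, -0.19456087,  1.56536692,  0.15730174,
        0.90251518, -0.2150828 ]), 'joint_velocities': array([ 0.00119291, -0.0007386 , -0.00182619,  0.00036524, -0.00036897,
        0.00022568,  0.00057933]), 'joint_torque': array([ 1.47313356e-03, -5.27097702e+01, -1.26563307e+00, -1.53605461e+01,
       -5.19792445e-02,  3.60725844e-04,  4.33670073e-05]), 'eef_pos': array([242.11560074, 576.17527772, 238.69997551]), 'tcp_rot': array([-3.14154879e+00,  2.43166812e-05,  2.74380243e+00]), 'wrist_force': array([-0.07321928, -0.1871434 ,  0.9704611 ]), 'moment': array([ 0.02667273, -0.03637166, -0.04368114]), 'finger_force': 0.0, 'gripper_width': 87.87024389038264}
```

View pics/side0.png

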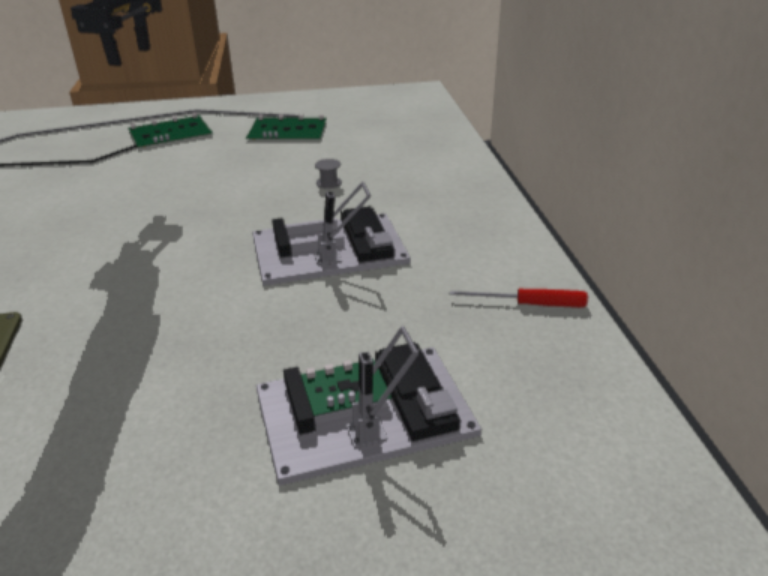

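View pics/top0.png

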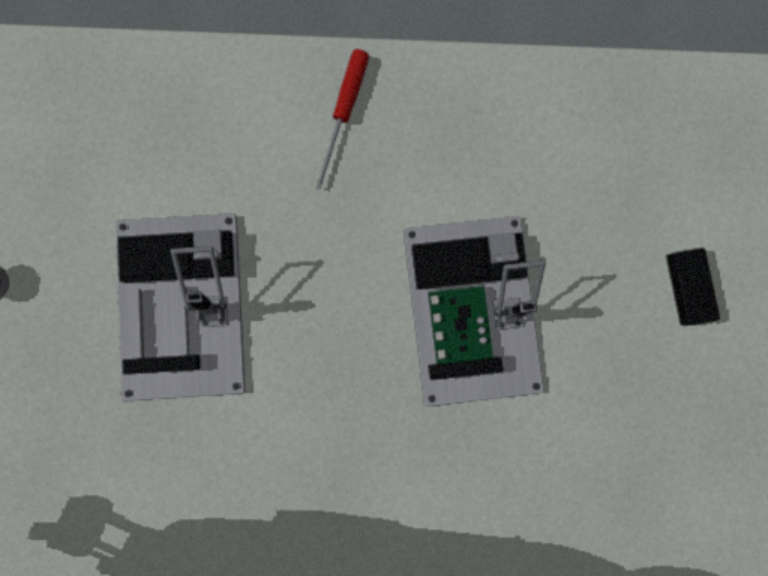

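The top view shows the green-board holder on the right, with plate corners near (404,230), (521,217), (542,391) and (425,405). Its hook is at (503,247) and the raised loop bar at (523,264). The empty holder is on the left. Next I fit the jig pose from the plate.

```bash
cat > pose.py <<'E'
from h import *
from scipy.optimize import minimize
d=np.load("top.npz")["d"];C=cloud("top",d)
m=(C[...,2]>6)&(C[...,2]<160)&(C[...,1]<-70)&(C[...,1]>-330)&(C[...,0]>380)&(C[...,0]<750)
px=np.array([[404,230],[521,217],[542,391],[425,405]])/1.5
K,R,t=cam("top");o=-R.T@t
ray=np.c_[px,np.ones(4)]@np.linalg.inv(K).T@R
W=o+ray*((12-o[2])/ray[:,2])[:,None]
L=np.array([[130,125],[130,-35],[-110,-35],[-110,125]],float)
a=L-L.mean(0);b=W[:,:2]-W[:,:2].mean(0)
th=np.arctan2((a[:,0]*b[:,1]-a[:,1]*b[:,0]).sum(),(a*b).sum())
c,s=np.cos(th),np.sin(th);Rz=np.array([[c,-s,0],[s,c,0],[0,0,1]])
O=np.r_[W[:,:2].mean(0)-Rz[:2,:2]@L.mean(0),0]
E
python3 - <<'E'
from pose import *
print("corners",W.round(1).tolist(),"th",th,"O",O.round(1))
print("resid",(W[:,:2]-O[:2]-L@Rz[:2,:2].T).round(1).tolist())
P=C[m];q=(P-O)@Rz
pl=q[(q[:,2]<18)];print("plate z",np.median(pl[:,2]),"lim",np.percentile(pl[:,:2],[0.5,99.5],axis=0).round(1).tolist())
f=lambda x0,x1,y0,y1,z0,z1:q[((q>[x0,y0,z0])&(q<[x1,y1,z1])).all(1)]
for nm,k in(("hook",f(55,90,-30,30,44,58)),("ledge",f(72,110,-30,30,30,43)),("loop top",f(-30,90,-40,40,90,170)),("board",f(-60,60,25,110,18,60))):
    print(nm,len(k),k.min(0).round(),k.max(0).round(),np.median(k,0).round())
k=f(-60,100,-45,45,75,170);print(k[np.argsort(-k[:,2])][:90:3].round().tolist())
S=cloud("side",np.load("side.npz")["d"]);q=(S.reshape(-1,3)-O)@Rz
k=f(-60,100,-45,45,60,170);print("side",k[np.argsort(-k[:,2])][:150:4].round().tolist())
for p in([599,-242,114],[606,-213,124],[573,-236,104],[583,-218,119],[568,-181,33]):print(((np.array(p)-O)@Rz).round())
E
```

```text
corners [[674.8, -85.3, 12.0], [698.0, -243.7, 12.0], [465.0, -274.2, 12.0], [442.4, -118.9, 12.0]] th 0.13937627866318616 O [ 566.4 -226.5    0. ]
resid [[-2.9, -0.6], [-2.0, -0.6], [2.6, 2.2], [2.3, -1.0]]
plate z 12.933444916309378 lim [[-108.5, -34.0], [130.5, 125.8]]
hook 77 [ 68. -14.  45.] [78. 16. 54.] [72.  2. 51.]
ledge 386 [ 72. -29.  30.] [106.  30.  42.] [91.  3. 36.]
loop top 343 [ -4. -24.  90.] [ 55.  26. 144.] [ 32.   4. 127.]
board 2314 [-60.  25.  22.] [ 60. 110.  44.] [-2. 68. 32.]
[[50.0, 21.0, 144.0], [52.0, -12.0, 143.0], [53.0, -5.0, 142.0], [54.0, 4.0, 142.0], [50.0, -17.0, 141.0], [51.0, 6.0, 141.0], [52.0, 18.0, 141.0], [52.0, -14.0, 141.0], [53.0, 5.0, 141.0], [54.0, 14.0, 141.0], [53.0, -21.0, 140.0], [52.0, -21.0, 140.0], [50.0, -19.0, 140.0], [50.0, 14.0, 140.0], [51.0, 25.0, 140.0], [51.0, -14.0, 140.0], [52.0, -7.0, 140.0], [52.0, -5.0, 139.0], [51.0, 16.0, 139.0], [50.0, 11.0, 139.0], [50.0, -9.0, 139.0], [51.0, -0.0, 139.0], [51.0, 18.0, 138.0], [50.0, -23.0, 138.0], [50.0, 12.0, 138.0], [52.0, 16.0, 138.0], [50.0, 25.0, 138.0], [55.0, -8.0, 138.0],
[... 232 characters left out ...]
9.0], [52.0, -7.0, 139.0], [56.0, 9.0, 138.0], [52.0, -12.0, 138.0], [51.0, -3.0, 138.0], [54.0, -25.0, 138.0], [53.0, -24.0, 138.0], [51.0, -18.0, 137.0], [56.0, 24.0, 137.0], [51.0, -24.0, 136.0], [52.0, -22.0, 136.0], [51.0, -11.0, 136.0], [50.0, -23.0, 135.0], [55.0, -23.0, 134.0], [48.0, 23.0, 133.0], [49.0, -19.0, 133.0], [49.0, 19.0, 132.0], [51.0, -23.0, 131.0], [47.0, 19.0, 131.0], [48.0, -22.0, 129.0], [7.0, -3.0, 129.0], [4.0, 1.0, 128.0], [50.0, -24.0, 128.0], [47.0, 20.0, 128.0], [4.0, -6.0, 127.0], [3.0, -5.0, 127.0], [8.0, 6.0, 127.0], [46.0, -24.0, 127.0], [8.0, -9.0, 127.0], [8.0, -3.0, 127.0]]
[ 30. -20. 114.]
[ 41.   8. 124.]
[  5. -10. 104.]
[ 18.   6. 119.]
[ 8. 45. 33.]
```

>>> drive_tool --pt "-0.273 -0.245 0 0 0 0 1" --pt "-0.273 -0.245 0 0 0 0 1" --pt "-0.273 -0.245 0 0 0 0 1" --pt "-0.273 -0.245 0 0 0 0 1" --pt "-0.273 -0.245 0 0 0 0 1" --pt "-0.273 -0.245 0 0 0 0 1" --pt "-0.273 -0.245 0 0 0 0 1" --pt "-0.273 -0.245 0 0 0 0 1" --newtons 20

```text
time: 1.17
eef_pos: [368.1, 309.4, 239.0]
tcp_rot: [3.141, 0.0, 2.744]
wrist_force: [0.3, -0.4, 0.2]
gripper_width: 37.1
finger_force: 0.0
```

>>> drive_tool --pt "-0.273 -0.245 0 0 0 0 1" --pt "-0.273 -0.245 0 0 0 0 1" --pt "-0.273 -0.245 0 0 0 0 1" --pt "-0.273 -0.245 0 0 0 0 1" --pt "-0.273 -0.245 0 0 0 0 1" --pt "-0.273 -0.245 0 0 0 0 1" --pt "-0.273 -0.245 0 0 0 0 1" --pt "-0.273 -0.245 0 0 0 0 1"

```text
time: 1.83
eef_pos: [493.6, 43.9, 239.0]
tcp_rot: [3.141, 0.0, 2.744]
wrist_force: [0.9, 0.2, 0.4]
gripper_width: 0.5
finger_force: 0.0
```

>>> drive_tool --pt "-0.273 -0.245 0 0 0 0 1" --pt "-0.273 -0.245 0 0 0 0 1" --pt "-0.273 -0.245 0 0 0 0 1" --pt "-0.273 -0.245 0 0 0 0 1" --pt "-0.273 -0.245 0 0 0 0 1" --pt "-0.273 -0.245 0 0 0 0 1" --pt "-0.273 -0.245 0 0 0 0 1" --pt "-0.273 -0.245 0 0 0 0 1"

```text
time: 2.5
eef_pos: [618.8, -221.6, 238.8]
tcp_rot: [3.141, 0.0, 2.743]
wrist_force: [0.4, -0.6, -0.5]
gripper_width: 0.6
finger_force: 0.0
```

>>> drive_tool --pt "0 0 0 0 0 1 1" --pt "0 0 0 0 0 1 1" --pt "0 0 0 0 0 1 1" --pt "0 0 0 0 0 1 1" --pt "0 0 0 0 0 1 1" --pt "0 0 0 0 0 1 1" --pt "0 0 0 0 0 1 1" --pt "0 0 0 0 0 1 1"

```text
time: 3.17
eef_pos: [618.3, -219.6, 238.7]
tcp_rot: [3.142, -0.0, 2.041]
wrist_force: [0.3, 0.0, 0.4]
gripper_width: 0.6
finger_force: 0.0
```

```bash
python3 -c "
from h import *
s=r.read_state();print(s['joint_pos'].round(2),s['tcp_rot'])"
```

```text
[ 0.32  0.73 -0.09  1.47  0.07  0.95  0.68] [ 3.14154908e+00 -1.37454284e-04  2.04142698e+00]
```

>>> drive_tool --pt "0 0 0 0 0 -1 1" --pt "0 0 0 0 0 -1 1" --pt "0 0 0 0 0 -1 1" --pt "0 0 0 0 0 -1 1" --pt "0 0 0 0 0 -1 1" --pt "0 0 0 0 0 -1 1" --pt "0 0 0 0 0 -1 1" --pt "0 0 0 0 0 -1 1"

```text
time: 3.83
eef_pos: [618.3, -219.7, 238.7]
tcp_rot: [3.142, 0.0, 2.748]
wrist_force: [-0.2, -0.5, -0.1]
gripper_width: 0.4
finger_force: 0.0
```

>>> drive_tool --pt "0 0 0.1 0 0 -1 1" --pt "0 0 0.1 0 0 -1 1" --pt "0 0 0.1 0 0 -1 1" --pt "0 0 0.1 0 0 -1 1" --pt "0 0 0.1 0 0 -1 1" --pt "0 0 0.1 0 0 -1 1" --pt "0 0 0 0 0 -0.2 1" --pt "0 0 0 0 0 0 1"

```text
time: 4.5
eef_pos: [618.0, -219.8, 178.3]
tcp_rot: [3.141, -0.001, -3.0]
wrist_force: [0.5, 0.4, 1.0]
gripper_width: 0.3
finger_force: 0.0
```

```bash
cat >> h.py <<'E'
def jig():
    from pose import O,Rz
    s=r.read_state();print("jig tcp",((s["eef_pos"]-O)@Rz).round(1),"yaw",s["tcp_rot"].round(3),"F",(s["wrist_force"]@Rz).round(1),"t",s["time"])
E
python3 -c "
from h import *
jig()"
```

```text
jig tcp [ 52.1  -0.5 178.3] yaw [ 3.141e+00 -1.000e-03 -3.000e+00] F [0.6 0.3 1. ] t 4.5
```

>>> drive_tool --pt "0 0 0.16 0 0 0 1" --pt "0 0 0.16 0 0 0 1" --pt "-0.07 0 0.085 0 0 0 1" --pt "-0.07 0 0.085 0 0 0 1" --pt "-0.075 0 0.095 0 0 0 1" --pt "-0.075 0 0.095 0 0 0 1" --pt "0 0 0 0 0 0 1"

```text
time: 5.08
eef_pos: [647.9, -214.2, 108.6]
tcp_rot: [3.14, -0.001, -2.997]
wrist_force: [0.1, 0.6, -0.3]
gripper_width: 0.3
finger_force: 0.0
```

```bash
cat >> h.py <<'E'
def see(tag):
    from pose import O,Rz
    a=[]
    for n in("side","top"):
        p,d=r.snapshot(n);u,v=proj(n,O+Rz@[20,0,80])[0].astype(int)
        u0,v0=max(0,min(u-65,382)),max(0,min(v-75,234))
        a.append(cv2.resize(p[v0:v0+150,u0:u0+130,::-1],(390,450)))
        for o in r.look_for(n,"jig_bar")[:1]:print(n,"bar",((np.array(o["point"])-O)@Rz).round(),round(o["conf"],2))
        q=(cloud(n,d).reshape(-1,3)-O)@Rz;np.save(f"q_{n}.npy",q)
    cv2.imwrite(f"pics/{tag}.png",np.hstack(a))
E
python3 -c "
from h import *
jig();see('a1')"
```

```text
jig tcp [ 82.5   0.9 108.6] yaw [ 3.140e+00 -1.000e-03 -2.997e+00] F [ 0.2  0.6 -0.3] t 5.0833
top bar [43. 19. 73.] 0.63
```

View pics/a1.png

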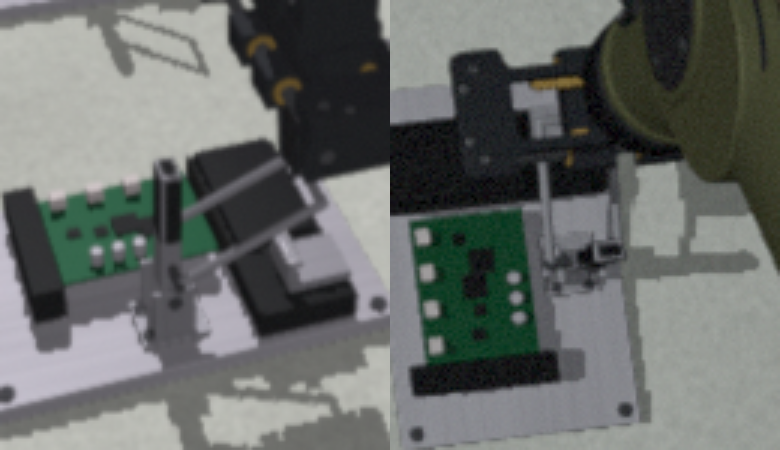

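The left panel shows the loop swinging down with the fingertip on its crossbar, near (310,185), and the handle still upright. I continue along the arc.

>>> drive_tool --pt "-0.045 0 0.11 0 0 0 1" --pt "-0.045 0 0.11 0 0 0 1" --pt "-0.02 0 0.12 0 0 0 1" --pt "-0.02 0 0.12 0 0 0 1" --pt "0 0 0.08 0 0 0 1" --pt "0 0 0.07 0 0 0 1" --pt "0 0 0.05 0 0 0 1" --pt "0 0 0.02 0 0 0 1"

```text
time: 5.95
eef_pos: [659.4, -213.6, 42.1]
tcp_rot: [3.141, -0.001, -2.998]
wrist_force: [-3.7, 0.4, 7.7]
gripper_width: 0.2
finger_force: 4.4
```

```bash
python3 -c "
from h import *
jig()"
```

```text
jig tcp [93.9 -0.1 42.1] yaw [ 3.141e+00 -1.000e-03 -2.998e+00] F [-3.6  0.9  7.7] t 5.95
```

>>> drive_tool --pt "0 0 -0.35 0 0 0 1" --pt "0 0 -0.35 0 0 0 1" --pt "0.3 0 0 0 0 0 1" --pt "0.3 0 0 0 0 0 1" --pt "0 0 0 0 0 0 1"

```text
time: 6.37
eef_pos: [593.3, -224.7, 112.9]
tcp_rot: [-3.141, -0.009, -3.001]
wrist_force: [-0.8, -1.2, -0.4]
gripper_width: 0.7
finger_force: 0.0
```

```bash
python3 -c "
from h import *
jig();see('a2')
q=np.load('q_side.npy')
k=q[((q>[60,-30,28])&(q<[110,30,70])).all(1)];k=k[(k[:,0]>77)&(k[:,2]>38)];print(len(k),k[:,:].round().tolist()[:20])
k=q[((q>[-40,-12,95])&(q<[19,12,135])).all(1)];print(len(k),k.mean(0),k.max(0))
"
```

```text
jig tcp [ 26.9  -2.  112.9] yaw [-3.141 -0.009 -3.001] F [-0.9 -1.1 -0.4] t 6.3667
side bar [ 58. -12.  49.] 0.91
top bar [81. 17. 43.] 0.57
115 [[79.0, 25.0, 43.0], [80.0, 24.0, 44.0], [82.0, 24.0, 43.0], [83.0, 23.0, 44.0], [85.0, 24.0, 43.0], [88.0, 24.0, 42.0], [89.0, 23.0, 42.0], [91.0, 24.0, 41.0], [77.0, 22.0, 44.0], [79.0, 21.0, 45.0], [80.0, 20.0, 45.0], [83.0, 22.0, 42.0], [85.0, 21.0, 43.0], [87.0, 21.0, 42.0], [88.0, 21.0, 42.0], [90.0, 20.0, 43.0], [92.0, 20.0, 42.0], [79.0, 15.0, 48.0], [83.0, 21.0, 41.0], [85.0, 21.0, 41.0]]
213 [  4.20543848  -3.39199326 115.39859918] [ 17.5760347   11.9548717  134.28037057]
```

View pics/a2.png

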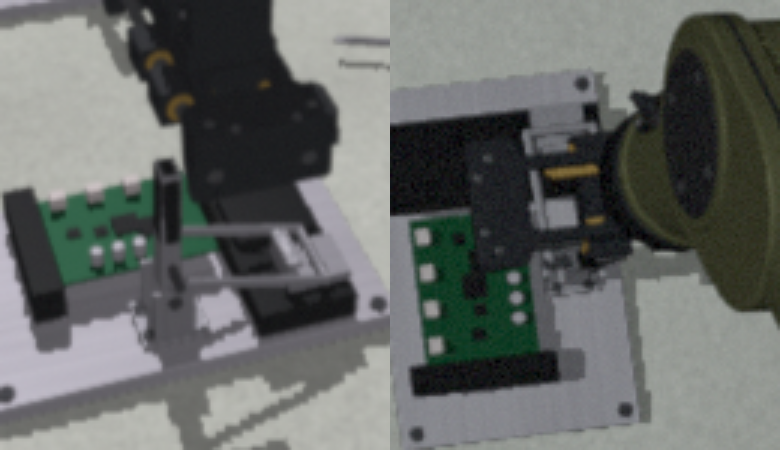

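The loop lies on the ledge behind the hook, with its bar near (335,275) in the left panel. The finger stands on the hook side of the upright handle, so I throw it along its arc.

>>> drive_tool --pt "0.12 0.01 0 0 0 0 1" --pt "0.105 0 0.01 0 0 0 1" --pt "0.105 0 0.01 0 0 0 1" --pt "0.1 0 0.04 0 0 0 1" --pt "0.1 0 0.04 0 0 0 1" --pt "0.085 0 0.065 0 0 0 1" --pt "0.085 0 0.065 0 0 0 1" --pt "0 0 0 0 0 0 1"

```text
time: 7.23
eef_pos: [531.3, -231.1, 88.9]
tcp_rot: [3.141, 0.0, -2.998]
wrist_force: [0.0, 0.3, 0.0]
gripper_width: 0.8
finger_force: 0.1
```

```bash
python3 -c "
from h import *
jig();see('a3')"
```

```text
jig tcp [-35.4   0.3  88.9] yaw [ 3.141  0.    -2.998] F [0.1 0.3 0. ] t 7.2333
side bar [ 37. -17.  44.] 0.54
top bar [38. 15. 49.] 0.5
```

View pics/a3.png

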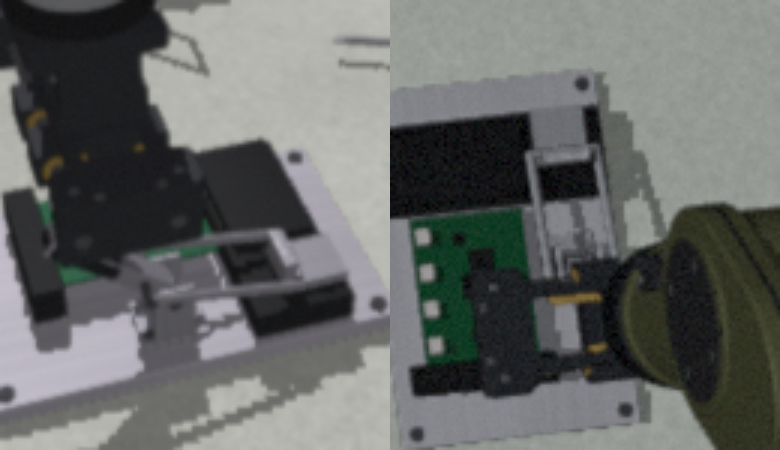

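The handle is part-thrown and the bar has been drawn back towards the hook, near (563,155) in the right panel. I check in the depth data that it is under the nose.

```bash
python3 -c "
from h import *
from pose import O,Rz
for n in('side','top'):
    q=np.load(f'q_{n}.npy')
    for y0,y1 in((-30,-17),(-12,12),(17,30)):
        k=q[((q>[50,y0,28])&(q<[106,y1,75])).all(1)]
        print(n,y0,[(x,k[(abs(k[:,0]-x)<2)][:,2].max().round() if (abs(k[:,0]-x)<2).any() else None) for x in range(54,104,4)])
    for P in([72,0,50],[76,0,46],[88,0,36]):print(P,proj(n,O+Rz@P))
    u,v=proj(n,O+Rz@[75,0,45])[0].astype(int)
p,_=r.snapshot('side');u,v=proj('side',O+Rz@[75,0,45])[0].astype(int);a=cv2.resize(p[v-28:v+28,u-30:u+30,::-1],(390,364),interpolation=cv2.INTER_CUBIC)
p,_=r.snapshot('top');u,v=proj('top',O+Rz@[75,0,45])[0].astype(int);b=cv2.resize(p[v-28:v+28,u-30:u+30,::-1],(390,364),interpolation=cv2.INTER_CUBIC)
cv2.imwrite('pics/a4.png',np.hstack([a,b]))"
```

```text
side -30 [(54, np.float64(47.0)), (58, np.float64(45.0)), (62, np.float64(45.0)), (66, np.float64(44.0)), (70, np.float64(43.0)), (74, np.float64(43.0)), (78, np.float64(43.0)), (82, np.float64(31.0)), (86, np.float64(33.0)), (90, np.float64(31.0)), (94, np.float64(31.0)), (98, np.float64(31.0)), (102, np.float64(32.0))]
side -12 [(54, np.float64(31.0)), (58, np.float64(31.0)), (62, np.float64(32.0)), (66, np.float64(49.0)), (70, np.float64(52.0)), (74, np.float64(51.0)), (78, np.float64(49.0)), (82, np.float64(40.0)), (86, np.float64(38.0)), (90, np.float64(38.0)), (94, np.float64(37.0)), (98, np.float64(37.0)), (102, np.float64(37.0))]
side 17 [(54, np.float64(47.0)), (58, np.float64(45.0)), (62, np.float64(45.0)), (66, np.float64(43.0)), (70, np.float64(46.0)), (74, None), (78, None), (82, np.float64(37.0)), (86, np.float64(36.0)), (90, np.float64(36.0)), (94, np.float64(36.0)), (98, np.float64(37.0)), (102, np.float64(37.0))]
[72, 0, 50] [[282.40772758 264.47187084]]
[76, 0, 46] [[284.55068945 265.68198875]]
[88, 0, 36] [[290.91077831 268.41878405]]
top -30 [(54, np.float64(48.0)
[... 360 characters left out ...]
at64(34.0)), (66, np.float64(53.0)), (70, np.float64(54.0)), (74, np.float64(54.0)), (78, np.float64(43.0)), (82, np.float64(41.0)), (86, np.float64(40.0)), (90, np.float64(41.0)), (94, np.float64(41.0)), (98, np.float64(39.0)), (102, np.float64(41.0))]
top 17 [(54, np.float64(49.0)), (58, np.float64(48.0)), (62, np.float64(47.0)), (66, np.float64(47.0)), (70, np.float64(44.0)), (74, np.float64(46.0)), (78, np.float64(42.0)), (82, np.float64(40.0)), (86, np.float64(36.0)), (90, np.float64(39.0)), (94, np.float64(41.0)), (98, np.float64(39.0)), (102, np.float64(39.0))]
[72, 0, 50] [[337.63822455 171.30572181]]
[76, 0, 46] [[336.94291994 169.53847147]]
[88, 0, 36] [[335.10542399 164.19306094]]
```

View pics/a4.png

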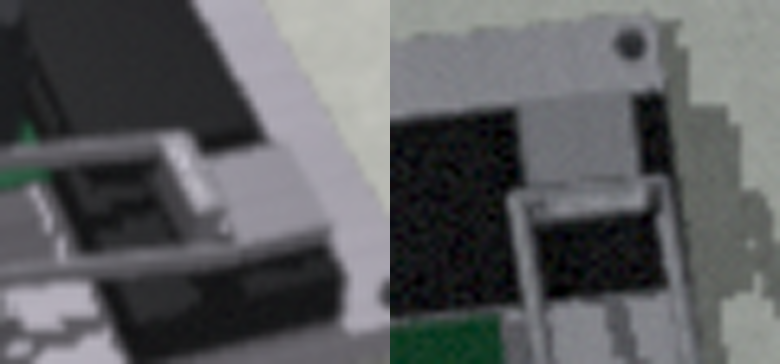

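The legs end at z ≈ 42 with the lip standing above them, and the bar sits directly behind the lip, so it is hooked under the nose. I continue the throw.

>>> drive_tool --pt "0.1 0 0.02 0 0 0 1" --pt "0.055 0 0.07 0 0 0 1" --pt "0.05 0 0.08 0 0 0 1" --pt "0.04 0 0.08 0 0 0 1" --pt "0.02 0 0.08 0 0 0 1" --pt "0.01 0 0.08 0 0 0 1" --pt "0 0 0.06 0 0 0 1" --pt "0 0 0 0 0 0 1"

```text
time: 8.2
eef_pos: [502.7, -234.9, 41.1]
tcp_rot: [3.141, -0.003, -2.998]
wrist_force: [-0.6, 0.2, 0.5]
gripper_width: 0.5
finger_force: 0.0
```

```bash
python3 -c "
from h import *
jig()"
```

```text
jig tcp [-64.2   0.5  41.1] yaw [ 3.141e+00 -3.000e-03 -2.998e+00] F [-0.6  0.3  0.5] t 8.2
```

Force is about zero at z 41, so it probably snapped over. I press a little further to confirm the stop.

>>> drive_tool --pt "0 0 0.03 0 0 0 1" --pt "0 0 0.03 0 0 0 1" --pt "0 0 0.02 0 0 0 1" --pt "0 0 0 0 0 0 1"

```text
time: 8.53
eef_pos: [503.5, -235.1, 39.0]
tcp_rot: [-3.139, -0.0, -2.998]
wrist_force: [-9.6, 3.5, 40.4]
gripper_width: 0.7
finger_force: 22.7
```

At the stop (40 N on the fingertips). I retreat straight up and check.

>>> drive_tool --pt "0 0 -0.1 0 0 0 1" --pt "0 0 -0.3 0 0 0 1" --pt "0 0 -0.35 0 0 0 1" --pt "0 0 -0.35 0 0 0 1" --pt "0.35 0 -0.2 0 0 0 1" --pt "0.35 0 -0.2 0 0 0 1" --pt "0.35 0 0 0 0 0 1" --pt "0 0 0 0 0 0 1"

```text
time: 9.2
eef_pos: [391.4, -251.8, 185.3]
tcp_rot: [-3.141, -0.009, -3.004]
wrist_force: [0.1, 0.2, -0.2]
gripper_width: 0.2
finger_force: 0.0
```

```bash
python3 -c "
from h import *
jig();see('a5')
q=np.load('q_side.npy')
k=q[((q>[-100,-9,20])&(q<[-25,9,70])).all(1)]
print([(x,k[abs(k[:,0]-x)<3][:,2].max().round()) for x in range(-84,-30,8) if (abs(k[:,0]-x)<3).any()])
print('spare',[np.round(o['point']) for o in r.look_for('side','spare_bar')])"
```

```text
jig tcp [-176.8   -0.8  185.3] yaw [-3.141 -0.009 -3.004] F [ 0.1  0.2 -0.2] t 9.2
side bar [ 34. -20.  40.] 0.74
top bar [34. 15. 43.] 0.74
[(-84, np.float64(37.0)), (-76, np.float64(39.0)), (-68, np.float64(39.0)), (-60, np.float64(42.0)), (-52, np.float64(42.0)), (-44, np.float64(44.0)), (-36, np.float64(44.0))]
spare [array([600., 150., 100.]), array([ 600., -242.,   40.])]
```

View pics/a5.png

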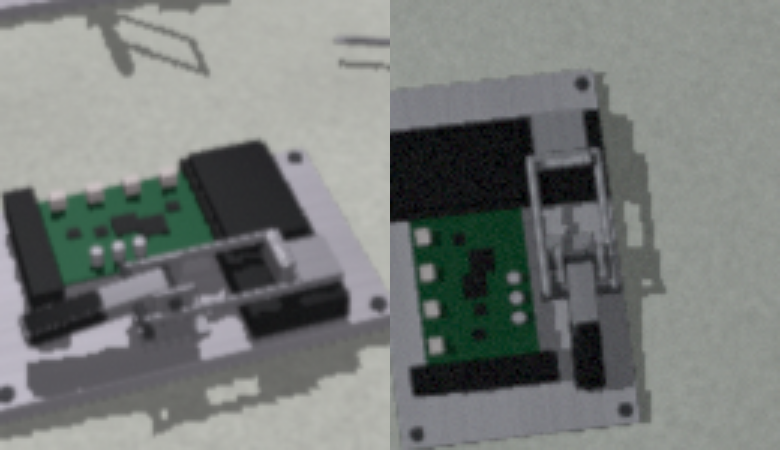

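The handle lies flat, tilted below horizontal from z 44 to 37, which matches 1.71 rad. The loop is on the hook, near (270,255) in the left panel, and the spare clamp is unmoved.

```bash
python3 -c "
from bench import r
print(r.hand_in())"
```

```text
the job is handed in; nothing more can be done
None
```

The board is clamped: the loop is over the hook, the handle is thrown flat past its dead point, the spare clamp was left alone, and the job was handed in at about 9 s, though my check at the stop read 40.4 N upward at the wrist, pressed with the fingertips, right at the 40 N body limit.

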